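# Set the bolt dispenser to a batch of four

## Task

Set the bolt dispenser for a batch of four and start it: turn its black dial back (anticlockwise seen from above) until it comes to rest at its end stop, without forcing it there, then turn it clockwise by exactly four clicks and let go of it. With the dial left at four, press the green button gently all the way in, then let it come back out; leave everything else on the bench where it is.

Things in the scene. Friction and masses are not known exactly. Their poses are not given: they have to be found in the camera images.
- dispenser: Grey bench dispenser, fixed, 100 mm high to its flat deck. Origin at table height; housing spans x -110 to +130 mm, y -140 to +140 mm, front with chute to -x. An open red bolt hopper stands on the deck at x +39 to +125 mm, 55 mm high. The dial's axis is at x -50, y +60 mm, the button at x -50, y -75 mm, both upright on the deck.
- dial: Black dial on the deck, unmarked, turning about vertical z. Origin on its axis, 4 mm above the deck. Disc 54 mm across, z 0 to 8 mm; on it an upright grip bar 52 mm long (along x), 14 mm thick (along y), z 8 to 45 mm. It starts two or more clicks from its stop. Where the stop lies differs every time and cannot be told from how the bar or the dispenser points.
- dial_grip (a point): Point on the dial's axis inside the grip bar, 31 mm above the dial's origin, where to pinch it across y. The clicks lie evenly, somewhere between 15 and 28 degrees apart. Leaving a resting place the dial resists with a torque that swells to 0.25 to 0.4 N m a quarter of the way, is zero at the crest half way, then pulls as much into the next resting place; let go, it stays.
- metering (a joint): Hidden slide driven by the dial: 0 m at the dial's end place, under 0.02 mm more per click clockwise, far below the noise of its reading. The end place, zero of the count, is 2 degrees before the anticlockwise stop, which is springy: torque grows 0.25 N m per degree with no crest. Above about 1 N m (6 degrees past the end place) it is forced.
- go (a joint): Travel of the green button: 0 m out, 0.006 m fully in. Its spring takes 1.5 N to start and 5 N to hold fully in; it comes out by itself.
- go_top (a point): Centre of the top face of the green push button (30 mm across, in a black collar 46 mm across and 12 mm high, 22 mm above the deck when out). The button moves straight down.
- catch_bin: Small empty red bin, 75 x 110 mm, 45 mm high, loose before the dispenser's chute. Origin under its centre. Bystander.
- carton_a: Loose cardboard carton 70 x 100 x 55 mm beside the dispenser. Origin under its centre. Bystander.
- oil_jar: Loose jar with yellow cap, 48 mm across, 85 mm high, beside the dispenser. Origin under its centre. Bystander.
- blue_bin: Loose blue bin with bolts, 130 x 100 mm, 65 mm high. Origin under its centre. Bystander.
- tape_roll: Loose amber roll of tape, 90 mm across, 45 mm high. Origin under its centre. Bystander.
- driver: Loose red screwdriver lying on the table. Bystander.
- carton_b: Loose cardboard carton 120 x 160 x 75 mm. Origin under its centre. Bystander.
- mug: Loose white mug, 80 mm across, 92 mm high. Origin under its centre. Bystander.

How it is judged (in metres and radians):
On the way, in this order (a step that is already met when the one before it is completed fails the run):
1. the dial is turned back anticlockwise to its end place by the stop (value of joint metering below 2.8e-06 m), for 0.1 s.
2. the dial stands in its fourth click from the stop and has been let go (value of joint metering between 5.58e-05 and 6.54e-05 m and contact force between the fingers and dial below 0.3 N), for 0.3 s.
3. the green button is pressed all the way in with the dial at four (value of joint metering between 5.58e-05 and 6.54e-05 m and value of joint go above 0.0045 m), for 0.05 s.
At the end, for the whole second after the job is handed in: The dial, after having been back at its stop, rests released within 7 degrees of the fourth click clockwise from the stop (metering slide 0.0558 to 0.0654 mm); the green button, pressed in more than 4.5 of its 6 mm after the dial was set, is out again (under 1 mm) (value of joint metering between 5.58e-05 and 6.54e-05 m and value of joint go below 0.001 m); the robot touches nothing.
It fails at once if the dial is forced past its end stop (more than about 1 N m) (value of joint metering below -4.48e-06 m).
It fails at once if the button is pressed while the dial is not in the fourth click (value of joint go above 0.003 m and not (value of joint metering between 5.58e-05 and 6.54e-05 m)).
It fails at once if the dispenser or its button is pushed harder than 35 N (contact force between anything else and dispenser above 35 N).
It fails at once if a bin, carton, jar, roll, tool or mug is moved more than 20 mm (distance of any of catch_bin, carton_a, oil_jar, blue_bin, tape_roll, driver, carton_b, mug from where it was at the start of the episode above 0.02 m).
It also fails if it takes over 72 s, if anything falls off the work surface, if the arm or the gripper's body presses on something with over 40 N, if the wrist force passes 120 N, or if a joint passes its speed limit or range.

## Robot

A 7-joint arm with a two-finger parallel gripper is mounted at the origin on the work surface. World frame = base frame: x ahead of the robot, y to its left, z up, the work surface at z = 0. Lengths are in mm, angles in rad, forces in N, time in s.
With the tool pointing down it reaches from about 400 to 850 mm from the base axis. Payload 4.5 kg.
Tool frame: the origin (TCP) lies midway between the tips of the shut fingers; the grasp point (between the pads) lies 19 mm behind it (tcp_to_grasp is the distance from the TCP to the grasp point, in mm); z points along the fingers, y is the line along which they close (so a half turn about z gives the same grasp; the last joint's range is limited). The gripper opens to 85 mm and grips with 20 to 120 N. Pads are 22 mm wide; open, the fingers measure 114 mm over their backs; the gripper's body (76 mm by 85 mm) begins 54 mm behind the grasp point. The pads swing forward as they close: fully open they stand 13 mm farther back than shut.
Start: joints at [1.381, 0.689, -0.195, 1.565, 0.157, 0.902, -0.215], TCP at [138.738, -609.431, 231.317] pointing down, gripper open.
Joint ranges: [-3.01, 3.01], [-0.46, 2.08], [-1.47, 1.51], [0.13, 2.56], [-1, 4.14], [0.04, 2.09], [-2.66, 2.66]. Speed limits (rad/s): [2.57, 2.57, 3.14, 3.14, 3.14, 3.14, 3.14].

## Interface

Orientations are given as a unit quaternion [x, y, z, w].
In Python, from station import get_state, camera, close_job, trace, tcp_to_grasp gives the robot as it stands.
- The arm moves only by the shell command python3 -m jog 'ROWS' [FORCE]. ROWS is JSON, one flat list of numbers, 5 for each row, row after row: the finger opening in m, from 0 to 0.0854, then the shift along the tool's x, y, z in m, then the turn about the tool's z in degrees. A call has 1 to 10 rows; each row is the pose to reach, as a shift and turn from the pose commanded when the call began, along the tool's axes at that moment; what a row does not reach only later rows make up. A row lasts 1/8 s, in which the tool goes at most 62.5 mm and 10.7 degrees, less where a joint would pass 70% of its speed; a pose out of reach is approached as far as the arm can. A call with a gripper value outside its range is refused whole. The fingers move at their own pace and stop on an object; FORCE is the grip in N (left out, the last holds). Time passes only in rows, so rows that repeat a pose let the fingers close. It gives the time, the measured TCP pose, the force, the opening and the grip force at its end, in the units of the state.
- get_state(): the state, without advancing time (a new reading comes with each control period).
- camera(name): name is "scene" or "top" or "wrist"; returns a dict with "image" (384x512x3 uint8, blue, green, red), "camera_matrix" (3x3 intrinsics, pixels), "T" (4x4, takes a point from camera to world coordinates); the wrist camera has in their place "tool_from_camera" (4x4, takes a point from camera to tool coordinates, whose origin is the TCP and whose axes are the flange's). Camera axes: x right, y down, z forward; pixel columns grow to the right and rows downward; lengths in mm; the calibration is good to about 2 mm. A picture is of the moment at which its call begins: read the wrist's pose just before it. There is no depth.
- close_job(): hands the job in; it is judged then, once.
Trained networks look in a picture, given as the dict that the camera call returned (one of the last four; its "shot" number tells which), for a name from the list of things; names that differ only in an ending like _2 or _b are one class to them, and where a whole thing is asked for, a point or a joint stands for the part that bears it (a point fixed in the world has none). Each returns a list of dicts, best first, with "p" (0 to 1); they miss things now and then, are a little off and sometimes report something else, mostly with a low value. They report only what shows in the picture. A call takes as long as a camera call.
- trace(query, picture): "region" (384x512 bool, what is visible of it) and "point" ([column, row] in pixels, amid what is visible of it).
The state is a dict: "clock": time; "qpos": joint angles; "dq": joint speeds; "joint_efforts": joint torques, N m; "eef_pos": TCP position; "tcp_rot": TCP orientation; "wrist_force": force on the tool from outside, world axes, zero at the start; "wrist_torque": the same for the moment, N m; "finger_gap": opening from 0.0 (shut) to 1.0 (fully open); "grip_force": force on a finger pad.
Only numpy, scipy, OpenCV 4.12 (cv2) and the standard library are available. Lean on these libraries where they do the work, as an engineer would, in place of code of your own. Each camera call takes 0.05 s, during which the arm holds its last target. There are 200 camera calls.

## Working session

There is one attempt and no reset: what is moved stays moved. The work goes in short steps, Python scripts to look and compute and a shell command to move; the robot and the scene stay as the last step left them, time stands still between calls to the robot, and variables do not carry over. Pictures are saved under pics/ and viewed, at most 10 in all, crops included, and the job is handed in when it is done.

```bash
ls; mkdir -p pics; python3 - <<'E'
from station import *
import cv2,numpy as np
s=get_state();print(s, tcp_to_grasp)
a=camera("scene");b=camera("top")
cv2.imwrite("pics/st.png",np.vstack([a["image"],b["image"]])[:, :] if 0 else cv2.resize(np.hstack([a["image"],b["image"]]),(800,300)))
cv2.imwrite("pics/top.png",b["image"])
print(b["camera_matrix"],b["T"],a["T"])
for n in ["dial","go_top","dispenser"]:
  for c,nm in((a,"scene"),(b,"top")):
    for r in trace(n,c)[:2]: print(n,nm,r["p"],r["point"],r["region"].sum())
E
```

```text
pics
{'clock': 0.0, 'qpos': array([ 1.38076137,  0.69000476, -0.19451557,  1.56636002,  0.15731832,
        0.90252075, -0.21510991]), 'dq': array([-0.00073334, -0.00107976,  0.00072797, -0.00113999,  0.00083529,
        0.00102034, -0.00065396]), 'joint_efforts': array([ 3.90453333e-04, -5.39602339e+01, -1.26676787e+00, -1.58543748e+01,
        9.03949491e-03,  9.44842963e-03,  8.38777623e-06]), 'eef_pos': array([ 138.52845446, -608.77192999,  230.4668868 ]), 'tcp_rot': array([ 9.93738352e-01,  1.11728185e-01, -1.81616546e-04, -9.31736436e-04]), 'wrist_force': array([ 0.31087751, -0.34115062, -0.3323522 ]), 'wrist_torque': array([-0.02888718,  0.02230425, -0.0297181 ]), 'grip_force': 0.0, 'finger_gap': 0.9973933099396194} 18.700000000000003
[[404.66182499   0.         256.78963512]
 [  0.         404.66182499 194.28447011]
 [  0.           0.           1.        ]] [[-2.22731443e-02 -9.95495662e-01  9.21536419e-02  4.06907850e+02]
 [-9.99733562e-01  2.27365543e-02  3.98173400e-03 -1.16503023e+01]
 [-6.05905521e-03 -9.20404029e-02 -9.95736839e-01  1.32348539e+03]
 [ 0.00000000e+00  0.00000000e+00  0.00000000e+00  1.00000000e+00]] [[-6.83870750e-01  6.29906106e-01 -3.68156346e-01  9.87365430e+02]
 [ 7.29599378e-01  5.88791131e-01 -3.47864559e-01  4.45560655e+02]
 [-2.35481795e-03 -5.06501038e-01 -8.62236135e-01  1.23199517e+03]
 [ 0.00000000e+00  0.00000000e+00  0.00000000e+00  1.00000000e+00]]
dial scene 0.76 [262.7, 182.2] 304
dial top 0.69 [340.2, 157.9] 264
dial top 0.65 [258.5, 199.1] 260
go_top scene 0.48 [264.2, 154.4] 774
go_top top 0.64 [303.3, 189.4] 103
dispenser scene 0.81 [231.2, 206.3] 9083
dispenser scene 0.7 [261.6, 183.2] 302
dispenser top 0.85 [278.3, 177.2] 7396
dispenser top 0.33 [119.3, 160.8] 2381
```

```bash
python3 - <<'E'
import cv2
i=cv2.imread("pics/top.png");cv2.imwrite("pics/c1.png",cv2.resize(i[100:300,130:400],(800,593),interpolation=cv2.INTER_CUBIC))
E
```

```text
(no output)
```

View pics/c1.png

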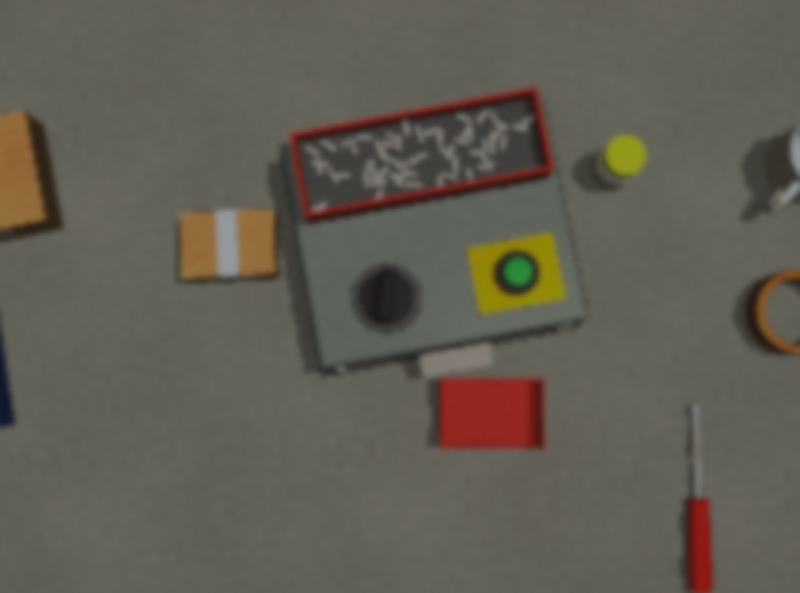

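View pics/st.png

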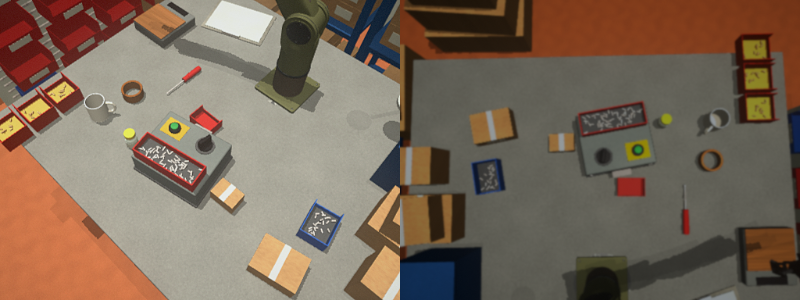

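```bash
cat > h.py <<'E'
import numpy as np,cv2
from scipy.spatial.transform import Rotation as R
from station import *
def ray(c,uv,z,T=None):
    K=c["camera_matrix"];T=c["T"] if T is None else T
    d=T[:3,:3]@np.linalg.inv(K)@np.array([uv[0],uv[1],1.]);o=T[:3,3]
    return o+d*(z-o[2])/d[2]
def tool(w,s=None):
    s=s or get_state();return R.from_quat(s["tcp_rot"]).inv().apply(np.array(w)-s["eef_pos"])
def wristT(c,s):
    M=np.eye(4);M[:3,:3]=R.from_quat(s["tcp_rot"]).as_matrix();M[:3,3]=s["eef_pos"];return M@c["tool_from_camera"]
E
python3 - <<'E'
from h import *
s=get_state();b=camera("top")
d=ray(b,(261,200),112);g=ray(b,(304.5,191.5),122)
print(d,g,np.linalg.norm((d-g)[:2]),"expect 135")
v=(d-g)[:2];print("disp yaw",np.degrees(np.arctan2(-v[0],v[1])))
for n,p,z in(("jar",(341,152),85),("bin",(295,239),45),("carton",(207,182),55)):print(n,ray(b,p,z))
print("tool shift to dial, z=300",tool([d[0],d[1],300],s))
print(get_state()["eef_pos"],R.from_quat(s["tcp_rot"]).as_matrix().round(3))
print(camera("wrist")["tool_from_camera"])
E
```

```text
[501.51004054 -19.06065278 112.        ] [ 523.19041583 -149.24930288  122.        ] 131.98152630899884 expect 135
disp yaw 9.454728682515036
jar [ 647.16087172 -270.59005995   85.        ]
bin [ 381.56276247 -123.31346949   45.        ]
carton [566.86218914 149.81782799  55.        ]
tool shift to dial, z=300 [ 484.75285322 -495.05426735  -68.70843355]
[ 138.69845229 -609.36784709  231.24568915] [[ 0.975  0.222 -0.   ]
 [ 0.222 -0.975  0.   ]
 [-0.    -0.    -1.   ]]
[[-1.10384751e-03 -9.62641680e-01 -2.70776248e-01  6.93276681e+01]
 [ 9.99999219e-01 -9.03885120e-04 -8.63181886e-04  1.89603356e+00]
 [ 5.86184240e-04 -2.70776989e-01  9.62641926e-01 -1.42641498e+02]
 [ 0.00000000e+00  0.00000000e+00  0.00000000e+00  1.00000000e+00]]
```

```bash
python3 -m jog '[0.0854,0,0,-0.04,0, 0.0854,0.03,-0.03,-0.069,0, 0.0854,0.07,-0.07,-0.069,0, 0.0854,0.11,-0.11,-0.069,0, 0.0854,0.15,-0.15,-0.069,0, 0.0854,0.19,-0.19,-0.069,0, 0.0854,0.23,-0.23,-0.069,0, 0.0854,0.27,-0.27,-0.069,0, 0.0854,0.31,-0.31,-0.069,0, 0.0854,0.35,-0.35,-0.069,0]'
python3 -m jog '[0.0854,0.04,-0.04,0,0, 0.0854,0.08,-0.08,0,0, 0.0854,0.12,-0.13,0,0, 0.0854,0.135,-0.145,0,0, 0.0854,0.135,-0.145,0,0, 0.0854,0.135,-0.145,0,0]'
python3 - <<'E'
from h import *
s=get_state();c=camera("wrist");cv2.imwrite("pics/w1.png",c["image"]);print(s["eef_pos"],s["tcp_rot"],s["qpos"],c["camera_matrix"])
T=wristT(c,s)
for n,z in(("dial",149),("go_top",122)):
  for r in trace(n,c)[:2]:print(n,r["p"],r["point"],r["region"].sum(),ray(c,r["point"],z,T))
E
```

```text
clock: 1.75
eef_pos: [403.3, -189.0, 300.6]
tcp_rot: [0.994, 0.112, 0.0, 0.0]
wrist_force: [0.2, -0.6, -0.4]
finger_gap: 1.003
grip_force: 0.0
clock: 2.5
eef_pos: [501.0, -20.8, 300.2]
tcp_rot: [0.994, 0.111, -0.001, 0.001]
wrist_force: [-0.3, -0.5, -0.6]
finger_gap: 1.001
grip_force: 0.0
[501.03235271 -20.76600116 300.1823932 ] [ 9.93846429e-01  1.10763778e-01 -5.15561106e-04  6.29192491e-04] [ 0.13469688  0.44486703 -0.2805085   1.83379636  0.15614123  0.88527661
 -1.5680016 ] [[321.12249194   0.         253.2069642 ]
 [  0.         321.12249194 187.63223171]
 [  0.           0.           1.        ]]
dial 0.68 [251.6, 161.4] 2166 [512.64663669 -18.49078969 149.        ]
go_top 0.94 [378.4, 169.6] 703 [ 527.51665064 -147.82223294  122.        ]
go_top 0.23 [486.3, 82.4] 2066 [ 630.71493576 -220.55488132  122.        ]
```

View pics/w1.png

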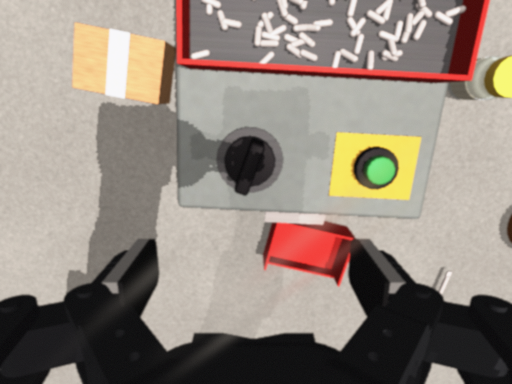

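```bash
python3 - <<'E'
import cv2,numpy as np
i=cv2.imread("pics/w1.png")[115:215,200:310].astype(float)
i=np.clip((i/255)**0.5*255*1.1,0,255).astype(np.uint8)
cv2.imwrite("pics/c2.png",cv2.resize(i,(660,600),interpolation=cv2.INTER_CUBIC))
E
```

```text
(no output)
```

View pics/c2.png

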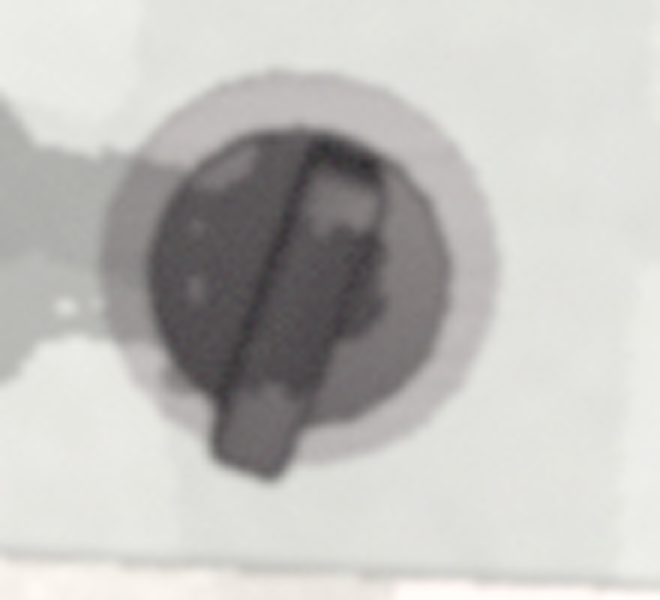

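```bash
python3 - <<'E'
from h import *
s=get_state();c=camera("wrist");T=wristT(c,s)
P=[ray(c,(200+u/6,115+v/6),149,T) for u,v in((213,450),(272,478),(383,180),(308,172))]
for p in P:print(p)
cen=np.mean(P,0);a=(P[2]+P[3]-P[0]-P[1])/2;print(cen,np.linalg.norm(a),np.degrees(np.arctan2(a[1],a[0])))
for q in(P[3]-P[0],P[2]-P[1]):print(np.degrees(np.arctan2(q[1],q[0])))
# disc centre ellipse z=112 
print("disc",ray(c,(200+300/6,115+275/6),112,T),"ring",ray(c,(200+300/6,115+268/6),105,T))
m=R.from_quat(s["tcp_rot"]).as_matrix();print("yaw",np.degrees(np.arctan2(m[1,0],m[0,0])))
E
```

```text
[482.44572076  -9.56011997 149.        ]
[479.9456268  -19.68922718 149.        ]
[530.16376704 -26.16398066 149.        ]
[528.85783781 -14.71669902 149.        ]
[505.3532381  -17.53250671 149.        ] 48.66388424939891 -6.863640865223847
-6.339798047469784
-7.346760661665244
disc [505.92829852 -18.17110204 112.        ] ring [505.82245984 -18.12706114 105.        ]
yaw 12.664986354699368
```

```bash
python3 -m jog '[0.0854,0,0,0,10, 0.0854,0,0,0,20, 0.0854,0,0,0,30, 0.0854,0,0,0,40, 0.0854,0,0,0,50, 0.0854,0,0,0,60, 0.0854,0,0,0,70, 0.0854,0,0,0,80, 0.0854,0,0,0,90, 0.0854,0,0,0,100]'
python3 -m jog '[0.0854,0,0,0,10, 0.0854,0,0,0,20, 0.0854,0,0,0,30, 0.0854,0,0,0,40, 0.0854,0,0,0,50, 0.0854,0,0,0,60, 0.0854,0,0,0,70, 0.0854,0,0,0,80, 0.0854,0,0,0,90, 0.0854,0,0,0,99.7]'
python3 -m jog '[0.0854,0,0,0.03,0, 0.0854,0,0,0.06,0, 0.0854,0,0,0.06,0]'
python3 - <<'E'
from h import *
s=get_state();c=camera("wrist");T=wristT(c,s);cv2.imwrite("pics/w2.png",c["image"])
m=R.from_quat(s["tcp_rot"]).as_matrix();print("yaw",np.degrees(np.arctan2(m[1,0],m[0,0])),s["eef_pos"],s["qpos"])
for r in trace("dial",c)[:2]:print(r["p"],r["point"],r["region"].sum(),ray(c,r["point"],149,T))
print(tool([505.5,-18,119],s))
i=c["image"][190:310,190:350].astype(float)
K=c["camera_matrix"]
i=np.clip((i/255)**0.5*255*1.1,0,255).astype(np.uint8)
cv2.imwrite("pics/c3.png",cv2.resize(i,(800,600),interpolation=cv2.INTER_CUBIC))
w=np.linalg.inv(T)@np.array([505.5,-18,149,1]);print((K@w[:3]/w[2]))
E
```

```text
clock: 3.95
eef_pos: [501.5, -19.9, 300.8]
tcp_rot: [0.722, -0.692, 0.0, -0.001]
wrist_force: [-0.5, -0.8, -1.2]
finger_gap: 1.003
grip_force: 0.0
clock: 5.2
eef_pos: [342.3, -142.3, 253.9]
tcp_rot: [-0.156, 0.986, 0.06, 0.024]
wrist_force: [0.5, -0.6, -0.5]
finger_gap: 0.999
grip_force: 0.0
clock: 5.58
eef_pos: [325.2, -148.2, 227.4]
tcp_rot: [-0.166, 0.983, 0.071, 0.014]
wrist_force: [-0.3, -0.4, 0.2]
finger_gap: 0.999
grip_force: 0.0
yaw -161.0059189881882 [ 325.20537686 -148.23086793  227.35968324] [-0.26472027  0.77514098  1.31243354  2.30058741 -0.99959222  1.05799707
 -2.65399205]
[-207.11212599   47.88482369  126.56880332]
[309.85324078 398.73108981   1.        ]
```

```bash
python3 -m jog '[0.0854,0,0,-0.06,0, 0.0854,0,0,-0.06,-10, 0.0854,-0.05,0,-0.06,-20, 0.0854,-0.1,0,-0.06,-30, 0.0854,-0.1,0,-0.06,-40, 0.0854,-0.1,0,-0.06,-50]'; python3 - <<'E'
from h import *
s=get_state();m=R.from_quat(s["tcp_rot"]).as_matrix();print("yaw",np.degrees(np.arctan2(m[1,0],m[0,0])),m[:,2],s["eef_pos"],s["qpos"]);print(tool([505.5,-18,300],s))
E
```

```text
clock: 6.42
eef_pos: [420.2, -123.7, 291.7]
tcp_rot: [-0.57, 0.819, 0.057, 0.041]
wrist_force: [0.3, -0.2, 0.5]
finger_gap: 1.0
grip_force: 0.0
yaw -110.45388171637872 [ 0.00149757  0.13969536 -0.9901934 ] [ 420.23299742 -123.65489291  291.65109322] [-0.41220023  0.7013559   1.27626046  2.01753231 -0.8422938   1.18139921
 -2.22412382]
[-128.76955493  -43.33240799    6.62015945]
```

```bash
python3 -m jog '[0.0854,-0.02,-0.01,0,-10, 0.0854,-0.04,-0.02,0,-20, 0.0854,-0.07,-0.03,0,-30, 0.0854,-0.1,-0.04,0,-40, 0.0854,-0.129,-0.043,0,-50, 0.0854,-0.129,-0.043,0,-60, 0.0854,-0.129,-0.043,0,-70, 0.0854,-0.129,-0.043,0,-80, 0.0854,-0.129,-0.043,0,-90, 0.0854,-0.129,-0.043,0,-103]'; python3 -m jog '[0.0854,0,0,0,0, 0.0854,0,0,0,0]'; python3 - <<'E'
from h import *
s=get_state();m=R.from_quat(s["tcp_rot"]).as_matrix();print("yaw",np.degrees(np.arctan2(m[1,0],m[0,0])),m[:,2],s["eef_pos"],s["qpos"]);print(tool([505.5,-18,300],s))
E
```

```text
clock: 7.68
eef_pos: [505.4, -19.8, 306.6]
tcp_rot: [0.994, -0.084, -0.005, -0.07]
wrist_force: [0.1, -0.6, -0.4]
finger_gap: 0.998
grip_force: 0.0
clock: 7.92
eef_pos: [505.5, -19.8, 306.6]
tcp_rot: [0.994, -0.088, -0.005, -0.07]
wrist_force: [0.9, -0.4, 0.7]
finger_gap: 0.999
grip_force: 0.0
yaw -10.067457980003057 [ 0.00200872  0.14061941 -0.99006169] [505.52402761 -19.76022469 306.57778784] [-0.43238633  0.54707791  0.78108437  1.84011634 -0.60911832  1.025617
 -1.11324515]
[-0.18113723 -0.79834087  6.75988922]
```

```bash
cat > st.py <<'E'
from h import *
s=get_state();m=R.from_quat(s["tcp_rot"]).as_matrix();print("yaw %.1f"%np.degrees(np.arctan2(m[1,0],m[0,0])),"z",m[:,2].round(3),s["eef_pos"].round(1),s["qpos"].round(2),"tz %.3f"%s["wrist_torque"][2],s["wrist_force"].round(1),s["clock"],"gap %.4f"%s["finger_gap"],s["grip_force"])
E
python3 -m jog '[0.0854,-0.023,0.056,-0.009,0, 0.0854,-0.046,0.111,-0.018,0, 0.0854,-0.069,0.166,-0.027,0, 0.0854,-0.092,0.221,-0.036,0, 0.0854,-0.115,0.276,-0.045,0, 0.0854,-0.138,0.331,-0.054,0, 0.0854,-0.161,0.386,-0.063,0, 0.0854,-0.184,0.441,-0.072,0, 0.0854,-0.207,0.496,-0.081,0, 0.0854,-0.23,0.551,-0.09,0]' >/dev/null; python3 st.py
python3 -m jog '[0.0854,-0.023,0.056,-0.009,0, 0.0854,-0.046,0.111,-0.018,0, 0.0854,-0.073,0.174,-0.027,0, 0.0854,-0.073,0.174,-0.027,0]' >/dev/null; python3 st.py
```

```text
yaw -10.0 z [ 0.002  0.142 -0.99 ] [ 182.6 -531.6  323.8] [ 0.8   0.67  0.74  1.53 -0.47  1.27 -0.11] tz -0.009 [ 0.3 -0.6  0.2] 9.175 gap 1.0027 0.0
yaw -10.3 z [-0.002  0.142 -0.99 ] [  76.3 -693.   326.1] [ 1.16  0.89  0.69  1.02 -0.5   1.54 -0.01] tz 0.042 [-0.5  0.6 -0.5] 9.675 gap 0.9994 0.0
```

```bash
python3 -m jog '[0.0854,-0.015,0.06,-0.009,0, 0.0854,-0.025,0.12,-0.018,0, 0.0854,-0.03,0.15,-0.022,0, 0.0854,-0.03,0.15,-0.022,0]' >/dev/null; python3 st.py
python3 -m jog '[0.0854,0,0.03,0,0, 0.0854,0,0.03,0,0]' >/dev/null; python3 st.py
python3 -m jog '[0.0854,0,0.03,0,0, 0.0854,0,0.03,0,0]' >/dev/null; python3 st.py
```

```text
yaw -10.0 z [ 0.003  0.203 -0.979] [  23.3 -779.6  345.3] [ 1.46  1.2   1.    0.14 -0.96  2.07 -0.17] tz 0.036 [-1.5  0.5  0.4] 10.175 gap 1.0032 0.0
yaw -10.0 z [-0.003  0.21  -0.978] [  17.7 -774.2  354.4] [ 1.46  1.19  1.05  0.14 -1.    2.09 -0.16] tz -0.055 [ 0.1  0.6 -0. ] 10.425 gap 0.9980 0.0
yaw -9.9 z [-0.     0.216 -0.976] [  12.6 -774.3  349.8] [ 1.47  1.2   1.05  0.14 -1.    2.09 -0.15] tz 0.014 [-0.1  0.1 -0.2] 10.675 gap 1.0025 0.0
```

```bash
python3 -m jog '[0.0854,0,-0.05,0,0, 0.0854,0,-0.1,0,0, 0.0854,0,-0.15,-0.03,0, 0.0854,0,-0.2,-0.06,0, 0.0854,0,-0.23,-0.1,0, 0.0854,0,-0.25,-0.15,0, 0.0854,0,-0.25,-0.2,0, 0.0854,0,-0.25,-0.25,0, 0.0854,0,-0.25,-0.3,0, 0.0854,0,-0.25,-0.35,0]' >/dev/null; python3 st.py
```

```text
yaw -9.8 z [ 0.     0.196 -0.981] [  52.  -569.3  601.5] [ 1.36  0.58  0.18  0.67 -0.13  2.09 -0.28] tz 0.082 [-0.7 -0.9 -0.7] 11.925 gap 1.0048 0.0
```

```bash
python3 -m jog '[0.0854,0,0,-0.03,0, 0.0854,0,0,-0.05,0]' >/dev/null; python3 st.py;python3 -m jog '[0.0854,0,0,-0.03,0, 0.0854,0,0,-0.05,0]' >/dev/null; python3 st.py
```

```text
yaw -10.1 z [ 0.003  0.162 -0.987] [  49.  -560.5  621.4] [ 1.35  0.55  0.2   0.67 -0.13  2.09 -0.28] tz -0.035 [ 0.  -0.5 -0.6] 12.175 gap 1.0013 0.0
yaw -10.1 z [ 0.005  0.13  -0.992] [  48.1 -551.9  639.3] [ 1.34  0.52  0.2   0.67 -0.13  2.09 -0.28] tz -0.029 [-0.2 -0.1  0.6] 12.425 gap 0.9994 0.0
```

```bash
python3 -m jog '[0.0854,-0.01,0,-0.03,0, 0.0854,-0.02,0,-0.05,0]' >/dev/null; python3 st.py;python3 -m jog '[0.0854,-0.01,0,-0.03,0, 0.0854,-0.02,0,-0.05,0]' >/dev/null; python3 st.py;python3 -m jog '[0.0854,-0.01,0,-0.03,0, 0.0854,-0.02,0,-0.05,0]' >/dev/null; python3 st.py
```

```text
yaw -10.1 z [ 0.008  0.096 -0.995] [  27.  -539.5  659.5] [ 1.37  0.48  0.22  0.68 -0.13  2.09 -0.24] tz 0.019 [ 0.4 -0.2 -0.1] 12.675 gap 1.0001 0.0
yaw -10.2 z [ 0.009  0.064 -0.998] [   6.8 -526.6  678.1] [ 1.39  0.44  0.24  0.69 -0.12  2.09 -0.2 ] tz -0.002 [-0.3  0.8  0.6] 12.925 gap 0.9962 0.0
yaw -10.2 z [ 0.009  0.032 -0.999] [ -12.5 -513.4  695.6] [ 1.41  0.4   0.26  0.69 -0.12  2.09 -0.16] tz 0.026 [-0.2  0.3  0.4] 13.175 gap 0.9951 0.0
```

```bash
python3 -m jog '[0.0854,-0.01,0,-0.03,0, 0.0854,-0.02,0,-0.048,0, 0.0854,-0.02,0,-0.048,0]' >/dev/null; python3 st.py; python3 - <<'E'
from h import *
print(tool([505.5,-18,320]))
E
```

```text
yaw -10.2 z [ 0.007  0.001 -1.   ] [ -31.8 -500.1  711.8] [ 1.43  0.37  0.27  0.69 -0.12  2.09 -0.12] tz 0.006 [ 0.4 -0.2  0.4] 13.55 gap 0.9992 0.0
[ 440.53910753 -569.04445063  395.92013212]
```

```bash
python3 -m jog '[0.0854,0.025,0.002,0.043,0, 0.0854,0.05,0.004,0.086,0, 0.0854,0.075,0.006,0.13,0, 0.0854,0.1,0.008,0.174,0, 0.0854,0.125,0.01,0.217,0, 0.0854,0.15,0.012,0.26,0, 0.0854,0.18,0.014,0.304,0, 0.0854,0.21,0.016,0.347,0, 0.0854,0.239,0.018,0.39,0, 0.0854,0.239,0.018,0.39,0]' >/dev/null; python3 st.py
python3 -m jog '[0.0854,0.02,-0.058,0,0, 0.0854,0.04,-0.116,0,0, 0.0854,0.06,-0.174,0,0, 0.0854,0.08,-0.232,0,0, 0.0854,0.1,-0.29,0,0, 0.0854,0.12,-0.348,0,0, 0.0854,0.14,-0.406,0,0, 0.0854,0.16,-0.464,0,0, 0.0854,0.18,-0.522,0,0, 0.0854,0.2,-0.58,0,0]' >/dev/null; python3 st.py
python3 - <<'E'
from h import *
print(tool([505.5,-18,250]))
E
```

```text
yaw -9.8 z [ 0.006  0.012 -1.   ] [ 206.9 -556.3  317.6] [ 1.05  0.56  0.17  1.55 -0.11  1.05 -0.5 ] tz 0.015 [ 0.7 -0.6 -0.2] 14.8 gap 1.0019 0.0
yaw -10.2 z [ 0.009  0.002 -1.   ] [504.  -22.9 327.3] [-0.11  0.41  0.1   1.8  -0.05  0.93 -1.74] tz -0.009 [ 0.1 -0.7 -0.3] 16.05 gap 1.0004 0.0
[-0.10361628 -4.76792536 77.31586741]
```

```bash
python3 -m jog '[0.0854,0,-0.005,0.04,-3.3, 0.0854,0,-0.005,0.067,-3.3, 0.0854,0,-0.005,0.067,-3.3]' >/dev/null; python3 st.py
cat > look.py <<'E'
from h import *
import sys
s=get_state();c=camera("wrist");T=wristT(c,s);K=c["camera_matrix"]
w=np.linalg.inv(T)@np.array([505.5,-18,149,1]);p=(K@w[:3]/w[2]);print(p)
M=np.linalg.inv(T);i=c["image"].copy()
u,v=int(p[0])-55,int(min(p[1]-45,294));i=i[v:v+90,u:u+110].astype(float)
i=np.clip((i/255)**0.5*255*1.1,0,255).astype(np.uint8)
print("crop origin",u,v);cv2.imwrite(sys.argv[1],cv2.resize(i,(660,540),interpolation=cv2.INTER_CUBIC))
E
python3 look.py pics/c4.png
```

```text
yaw -6.9 z [ 0.004  0.002 -1.   ] [503.2 -19.2 258.4] [-0.1   0.49  0.07  1.9  -0.05  0.74 -1.69] tz -0.006 [0.4 0.1 1.5] 16.425 gap 0.9977 0.0
[250.14292695 184.38668797   1.        ]
crop origin 195 139
```

View pics/c4.png

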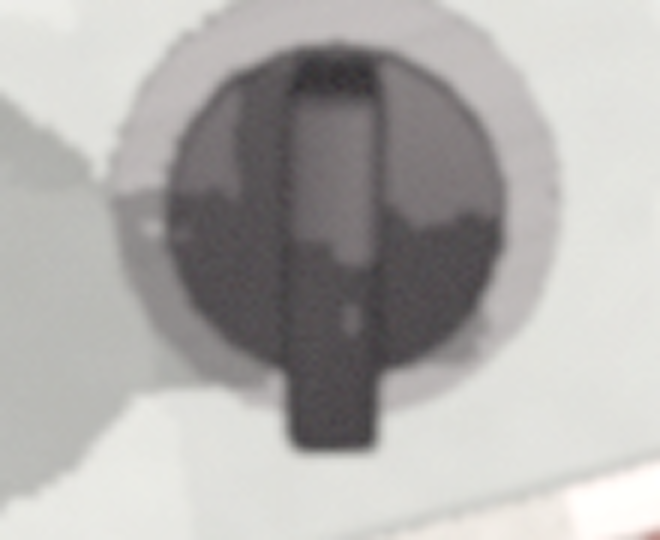

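```bash
python3 -m jog '[0.0854,0.002,-0.0015,0.05,0, 0.0854,0.002,-0.0015,0.1,0, 0.0854,0.002,-0.0015,0.125,0, 0.0854,0.002,-0.0015,0.138,0, 0.0854,0.002,-0.0015,0.138,0]'; python3 - <<'E'
from h import *
P=np.mean([ (camera("top"),get_state()["eef_pos"])[1] for _ in range(4)],0);print(P)
E
python3 st.py
```

```text
clock: 17.1
eef_pos: [508.2, -17.2, 121.7]
tcp_rot: [0.998, -0.06, 0.004, -0.002]
wrist_force: [0.5, 0.0, -0.0]
finger_gap: 1.002
grip_force: 0.0
[508.52960499 -17.05533606 122.35885863]
yaw -6.9 z [ 0.01   0.003 -1.   ] [508.4 -16.9 122.4] [-0.08  0.71  0.04  2.03 -0.07  0.39 -1.68] tz 0.042 [ 0.2  0.1 -0.1] 17.3 gap 1.0005 0.0
```

```bash
python3 -m jog '[0.0854,-0.003,0.001,0.003,0, 0.0854,-0.003,0.001,0.003,0, 0.014,-0.003,0.001,0.003,0, 0.01,-0.003,0.001,0.003,0, 0.01,-0.003,0.001,0.003,0, 0.01,-0.003,0.001,0.003,0, 0.01,-0.003,0.001,0.003,0]' 40; python3 st.py
```

```text
clock: 18.18
eef_pos: [504.5, -16.5, 118.2]
tcp_rot: [0.998, -0.059, 0.004, -0.002]
wrist_force: [-0.6, 3.1, 3.1]
finger_gap: 0.158
grip_force: 43.0
yaw -6.8 z [ 0.007  0.004 -1.   ] [504.5 -16.5 118.2] [-0.08  0.72  0.03  2.04 -0.07  0.38 -1.68] tz -0.015 [-0.6  3.1  3.1] 18.175 gap 0.1584 42.962045073509216
```

```bash
cat > t.py <<'E'
from h import *
s=get_state();m=R.from_quat(s["tcp_rot"]).as_matrix();print("yaw %.2f tz %.3f F %s gap %.3f t %.2f"%(np.degrees(np.arctan2(m[1,0],m[0,0])),s["wrist_torque"][2],s["wrist_force"].round(1),s["finger_gap"],s["clock"]))
E
for k in 1 2 3 4 5 6 7 8 9 10; do python3 -m jog '[0.01,0,0,0,-3]'>/dev/null; python3 t.py; done
```

```text
yaw -3.68 tz -0.328 F [-0.5  4.5  3.6] gap 0.155 t 18.30
yaw -0.64 tz -0.402 F [-0.5  6.2  3.8] gap 0.155 t 18.43
yaw 2.39 tz -0.150 F [-0.7  5.7  3.3] gap 0.158 t 18.55
yaw 5.47 tz 0.089 F [-0.7  6.4  4.1] gap 0.154 t 18.68
yaw 8.53 tz 0.247 F [-0.5  5.   3.8] gap 0.155 t 18.80
yaw 11.54 tz 0.177 F [-1.4  5.2  4.3] gap 0.155 t 18.93
yaw 14.49 tz -0.063 F [-0.8  6.   4.3] gap 0.158 t 19.05
yaw 17.43 tz -0.311 F [-1.3  5.9  5. ] gap 0.154 t 19.18
yaw 20.38 tz -0.403 F [-2.3  5.9  3.8] gap 0.158 t 19.30
yaw 23.39 tz -0.260 F [-1.4  6.3  4.4] gap 0.154 t 19.43
```

```bash
for k in 1 2 3 4; do python3 -m jog '[0.01,0,0,0,-3]'>/dev/null; python3 t.py; done;  for k in 1 2; do python3 -m jog '[0.01,0,0,0,-1.5]'>/dev/null; python3 t.py; done
```

```text
yaw 26.46 tz 0.067 F [-1.1  6.1  4.2] gap 0.158 t 19.55
yaw 29.54 tz 0.273 F [-0.8  6.8  5.1] gap 0.159 t 19.68
yaw 32.56 tz 0.224 F [-0.1  5.4  4.9] gap 0.156 t 19.80
yaw 35.52 tz -0.057 F [-1.3  5.9  4.1] gap 0.157 t 19.93
yaw 36.94 tz -0.132 F [-1.5  6.6  5.4] gap 0.153 t 20.05
yaw 38.40 tz -0.185 F [-1.1  5.4  4.6] gap 0.156 t 20.18
```

```bash
for k in 1 2; do python3 -m jog '[0.01,0,0,0,-1.5]'>/dev/null; python3 t.py; done
```

```text
yaw 39.87 tz -0.263 F [-1.8  5.9  4.7] gap 0.154 t 20.30
yaw 41.35 tz -0.384 F [-1.8  6.3  5.3] gap 0.155 t 20.43
```

```bash
for k in 1 2; do python3 -m jog '[0.01,0,0,0,-1.5]'>/dev/null; python3 t.py; done
```

```text
yaw 42.85 tz -0.382 F [-1.9  6.9  4.7] gap 0.156 t 20.55
yaw 44.36 tz -0.265 F [-1.8  6.7  5. ] gap 0.159 t 20.68
```

Past the quarter: a normal click. On to the next rest (~56.5).

```bash
for k in 1 2 3 4; do python3 -m jog '[0.01,0,0,0,-3]'>/dev/null; python3 t.py; done;  for k in 1 2; do python3 -m jog '[0.01,0,0,0,-1.5]'>/dev/null; python3 t.py; done
```

```text
yaw 47.44 tz -0.067 F [-1.3  5.9  6.2] gap 0.156 t 20.80
yaw 50.54 tz 0.190 F [-2.4  6.8  5.2] gap 0.156 t 20.93
yaw 53.57 tz 0.221 F [-1.4  6.   5. ] gap 0.156 t 21.05
yaw 56.54 tz 0.048 F [-1.2  6.8  5.5] gap 0.151 t 21.18
yaw 57.96 tz -0.011 F [-1.9  6.   5.5] gap 0.156 t 21.30
yaw 59.42 tz -0.205 F [-2.4  6.4  5.2] gap 0.154 t 21.43
```

```bash
for k in 1 2; do python3 -m jog '[0.01,0,0,0,-1]'>/dev/null; python3 t.py; done
```

```text
yaw 60.39 tz -0.235 F [-2.2  7.   5.6] gap 0.161 t 21.55
yaw 61.37 tz -0.282 F [-1.   7.2  6. ] gap 0.156 t 21.68
```

```bash
for k in 1 2 ; do python3 -m jog '[0.01,0,0,0,-1.5]'>/dev/null; python3 t.py; done
```

```text
yaw 62.86 tz -0.365 F [-2.8  7.1  4.9] gap 0.158 t 21.80
yaw 64.36 tz -0.346 F [-2.5  6.9  5.6] gap 0.159 t 21.93
```

Normal click again; next rest ≈ 78.

```bash
for k in 1 2 3 4; do python3 -m jog '[0.01,0,0,0,-3]'>/dev/null; python3 t.py; done;  for k in 1 2 3; do python3 -m jog '[0.01,0,0,0,-1.2]'>/dev/null; python3 t.py; done
```

```text
yaw 67.42 tz -0.206 F [-2.4  6.7  5.8] gap 0.156 t 22.05
yaw 70.50 tz 0.128 F [-2.7  7.4  5.1] gap 0.155 t 22.18
yaw 73.56 tz 0.216 F [-2.7  5.8  7.9] gap 0.156 t 22.30
yaw 76.57 tz 0.218 F [-2.8  6.   5.8] gap 0.156 t 22.43
yaw 77.70 tz 0.101 F [-3.4  5.9  5.6] gap 0.160 t 22.55
yaw 78.86 tz 0.047 F [-2.3  6.6  5.8] gap 0.151 t 22.68
yaw 80.04 tz -0.071 F [-2.5  6.9  6.5] gap 0.157 t 22.80
```

```bash
for k in 1 2 3; do python3 -m jog '[0.01,0,0,0,-1]'>/dev/null; python3 t.py; done
```

```text
yaw 81.01 tz -0.163 F [-3.8  6.6  6.4] gap 0.151 t 22.93
yaw 81.98 tz -0.253 F [-3.8  7.2  5.3] gap 0.157 t 23.05
yaw 82.97 tz -0.277 F [-2.9  6.4  6. ] gap 0.156 t 23.18
```

```bash
for k in 1 2; do python3 -m jog '[0.01,0,0,0,-1]'>/dev/null; python3 t.py; done
```

```text
yaw 83.95 tz -0.399 F [-3.2  6.4  5.8] gap 0.156 t 23.30
yaw 84.95 tz -0.319 F [-2.5  6.9  6.7] gap 0.160 t 23.43
```

```bash
for k in 1 2 3 4; do python3 -m jog '[0.01,0,0,0,-3]'>/dev/null; python3 t.py; done;  for k in 1 2 3 4; do python3 -m jog '[0.01,0,0,0,-1]'>/dev/null; python3 t.py; done
```

```text
yaw 87.99 tz -0.287 F [-2.4  7.   6.6] gap 0.156 t 23.55
yaw 91.07 tz -0.024 F [-3.1  7.1  7.3] gap 0.156 t 23.68
yaw 94.15 tz 0.257 F [-3.6  6.8  7.2] gap 0.162 t 23.80
yaw 97.17 tz 0.239 F [-3.1  6.5  6.9] gap 0.156 t 23.93
yaw 98.11 tz 0.257 F [-4.   5.6  7.5] gap 0.155 t 24.05
yaw 99.08 tz 0.159 F [-4.2  6.1  6.9] gap 0.156 t 24.18
yaw 100.06 tz 0.087 F [-3.   6.3  7.5] gap 0.155 t 24.30
yaw 101.04 tz 0.012 F [-3.7  6.4  7.1] gap 0.156 t 24.43
```

```bash
for k in 1 2 3; do python3 -m jog '[0.01,0,0,0,-1]'>/dev/null; python3 t.py; done
```

```text
yaw 102.02 tz -0.132 F [-4.3  6.2  7.4] gap 0.160 t 24.55
yaw 102.99 tz -0.192 F [-4.3  6.8  6.1] gap 0.159 t 24.68
yaw 103.97 tz -0.446 F [-4.1  6.4  7.5] gap 0.154 t 24.80
```

```bash
python3 -m jog '[0.01,0,0,0,-0.6]'>/dev/null; python3 t.py
```

```text
yaw 104.45 tz -0.786 F [-4.7  6.8  7.8] gap 0.154 t 24.93
```

```bash
python3 -m jog '[0.01,0,0,0,3.1, 0.01,0,0,0,3.1, 0.01,0,0,0,3.1]'>/dev/null; python3 t.py
python3 -m jog '[0.01,0,0,0,5, 0.01,0,0,0,10, 0.01,0,0,0,15, 0.01,0,0,0,20, 0.01,0,0,0,25, 0.01,0,0,0,30, 0.01,0,0,0,35, 0.01,0,0,0,40, 0.01,0,0,0,43, 0.01,0,0,0,43]'>/dev/null; python3 t.py
for k in 1 2 3 4 5 6 7; do python3 -m jog '[0.01,0,0,0,3, 0.01,0,0,0,5]'>/dev/null; python3 t.py; done
```

```text
yaw 101.49 tz 0.017 F [-4.   6.6  7.6] gap 0.160 t 25.30
yaw 58.47 tz -0.063 F [-2.8  6.5  5.7] gap 0.158 t 26.55
yaw 53.51 tz 0.310 F [-2.5  5.8  5.3] gap 0.157 t 26.80
yaw 48.50 tz 0.233 F [-2.3  5.8  5.3] gap 0.154 t 27.05
yaw 43.37 tz -0.240 F [-1.8  6.5  5.1] gap 0.157 t 27.30
yaw 38.37 tz -0.123 F [-1.1  6.5  4.6] gap 0.157 t 27.55
yaw 33.47 tz 0.270 F [-1.4  7.1  4.7] gap 0.155 t 27.80
yaw 28.50 tz 0.371 F [-1.1  4.6  4.7] gap 0.155 t 28.05
yaw 23.39 tz -0.113 F [-2.3  4.8  4.1] gap 0.155 t 28.30
```

```bash
python3 -m jog '[0.01,0,0,0,4, 0.01,0,0,0,8.5, 0.01,0,0,0,8.5]'>/dev/null; python3 t.py; python3 -m jog '[0.03,0,0,0,0, 0.05,0,0,0,0, 0.0854,0,0,0,0, 0.0854,0,0,0,0, 0.0854,0,0,0,0]'; python3 st.py
```

```text
yaw 14.93 tz -0.050 F [-1.5  6.1  4.1] gap 0.156 t 28.68
clock: 29.3
eef_pos: [504.3, -17.6, 118.0]
tcp_rot: [0.992, 0.128, 0.004, -0.001]
wrist_force: [0.2, -0.3, 0.1]
finger_gap: 1.001
grip_force: 0.0
yaw 14.8 z [ 0.007  0.003 -1.   ] [504.3 -17.6 118. ] [-0.02  0.72 -0.05  2.04  0.09  0.38 -1.46] tz -0.002 [ 0.2 -0.3  0.1] 29.3 gap 1.0013 0.0
```

```bash
python3 -m jog '[0.0854,0,0,-0.05,0, 0.0854,0,0,-0.1,0, 0.0854,0,0,-0.14,0, 0.0854,0,0,-0.14,0]' >/dev/null; python3 st.py; python3 look.py pics/c5.png;  python3 - <<'E'
from h import *
s=get_state();c=camera("wrist");T=wristT(c,s)
for r in trace("go_top",c)[:2]:print(r["p"],r["point"],r["region"].sum(),ray(c,r["point"],122,T))
E
```

```text
yaw 14.7 z [ 0.014  0.003 -1.   ] [505.3 -17.9 261. ] [ 0.    0.48 -0.09  1.9   0.06  0.75 -1.43] tz 0.025 [ 0.1 -0.4 -0.9] 29.8 gap 1.0009 0.0
[251.17300772 186.6227964    1.        ]
crop origin 196 141
0.9 [396.6, 190.7] 981 [ 526.87139115 -148.0406543   122.        ]
```

View pics/c5.png

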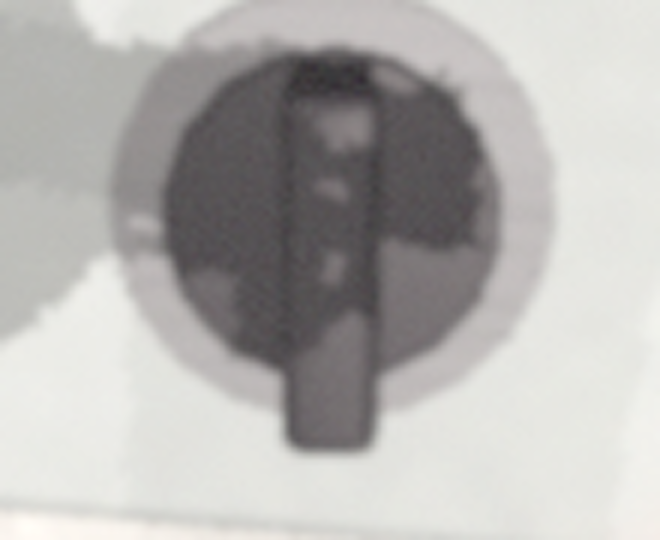

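```bash
python3 -m jog '[0,-0.005,0.05,0,0, 0,-0.01,0.1,0,0, 0,-0.012,0.133,0,0, 0,-0.012,0.133,0.05,0, 0,-0.012,0.133,0.08,0, 0,-0.012,0.133,0.08,0, 0,-0.012,0.133,0.08,0]' >/dev/null; python3 st.py; python3 - <<'E'
from h import *
s=get_state();c=camera("wrist");T=wristT(c,s)
for r in trace("go_top",c)[:2]:print(r["p"],r["point"],r["region"].sum(),ray(c,r["point"],122,T))
print(tool([527.5,-149.5,130],s))
E
```

```text
yaw 14.8 z [ 0.007  0.003 -1.   ] [ 526.4 -149.3  178. ] [ 0.24  0.66 -0.08  1.87  0.08  0.62 -1.2 ] tz 0.042 [-1.4  0.1  0. ] 30.825 gap -0.0013 0.0
0.76 [251.4, 206.7] 1608 [ 527.41163614 -149.51823851  122.        ]
[ 0.60125921  0.54291409 48.00028046]
```

```bash
python3 -m jog '[0,0.0005,0.0005,0.03,0, 0,0.0005,0.0005,0.046,0, 0,0.0005,0.0005,0.052,0, 0,0.0005,0.0005,0.052,0]' >/dev/null; python3 st.py; for k in 1 2 3 4 5; do python3 -m jog '[0,0,0,0.001,0]'>/dev/null; python3 st.py | cut -d']' -f2,4-; done
```

```text
yaw 14.8 z [ 0.007  0.003 -1.   ] [ 527.3 -149.6  126. ] [ 0.24  0.74 -0.07  1.9   0.09  0.5  -1.21] tz -0.004 [-0.5  0.4  0.5] 31.425 gap 0.0013 0.0
 [ 527.8 -149.7  125.5] tz -0.020 [ 0.2 -0.7 -0.7] 31.55 gap 0.0011 0.0
 [ 527.6 -149.7  124.4] tz 0.030 [-0.1 -0.4 -0.3] 31.675 gap -0.0049 0.0
 [ 527.4 -149.5  123.1] tz 0.041 [ 0.3 -0.4 -0. ] 31.8 gap -0.0007 0.0
 [ 527.3 -149.6  121.9] tz 0.029 [ 0.1 -0.2  1.1] 31.925 gap -0.0006 0.7330778597679455
 [ 527.3 -149.6  120.9] tz -0.070 [-0.   0.3  2.1] 32.05 gap 0.0001 1.017137645976618
```

```bash
for k in 1 2 3 4; do python3 -m jog '[0,0,0,0.001,0]'>/dev/null; python3 st.py | cut -d']' -f2,4-; done
```

```text
[ 527.3 -149.5  119.9] tz 0.045 [-0.9 -0.5  3. ] 32.175 gap -0.0019 1.3075027166632935
 [ 527.3 -149.6  118.9] tz 0.052 [-2.2  0.6  3.8] 32.3 gap -0.0005 1.5988485372508876
 [ 527.3 -149.6  117.9] tz -0.009 [-0.5 -0.   3.1] 32.425 gap 0.0004 1.8894783250289038
 [ 527.3 -149.6  116.9] tz 0.030 [-1.1  1.3  4.1] 32.55 gap 0.0032 2.179602634278126
```

```bash
for k in 1 2; do python3 -m jog '[0,0,0,0.0005,0]'>/dev/null; python3 st.py | cut -d']' -f2,4-; done; python3 -m jog '[0,0,0,0.0005,0, 0,0,0,0.0005,0]'>/dev/null; python3 st.py | cut -d']' -f2,4-
```

```text
[ 527.3 -149.6  116.4] tz 0.015 [-0.2 -0.8  4.5] 32.675 gap 0.0007 2.324347598478198
 [ 527.3 -149.6  116.1] tz 0.028 [-0.9  0.   9.4] 32.8 gap 0.0001 4.763733563013375
 [ 527.3 -149.6  116. ] tz 0.005 [-1.2  0.  10.4] 33.05 gap -0.0003 5.165869386401027
```

Bottomed out (about 10 N). I'm lifting off now, then checking the dial and bench.

```bash
python3 -m jog '[0,0,0,-0.004,0, 0,0,0,-0.012,0, 0,0,0,-0.05,0, 0,0,0,-0.1,0, 0,0,0,-0.14,0, 0,0,0,-0.14,0, 0,0,0,-0.14,0]'; python3 - <<'E'
from h import *
s=get_state();c=camera("wrist");cv2.imwrite("pics/w9.png",c["image"])
E
```

```text
clock: 33.92
eef_pos: [525.5, -149.7, 254.6]
tcp_rot: [0.992, 0.128, 0.003, -0.001]
wrist_force: [0.2, 0.0, -0.3]
finger_gap: -0.001
grip_force: 0.0
```

View pics/w9.png

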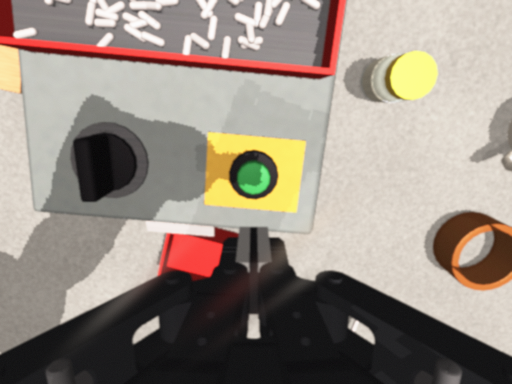

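The picture shows the button at (254,175) back out, the dial at (100,165) with its bar still along the tool axis, and the bystanders in view undisturbed.

```bash
python3 -c "
from station import *
print(close_job())"
```

```text
the job is handed in; nothing more can be done
None
```

The job is handed in, with no verdict returned: by the torque readings, the dial went back to its stop (peak about 0.8 N m), then four clicks clockwise and was let go; the green button was pressed fully in at about 10 N and came back out, and no bystander in view looked disturbed.

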